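# Weigh out spacer rings on the spring scale

## Task

Weigh out steel spacer rings on the spring scale: thread them onto its spindle one at a time, guiding each gently down until it lies flat on the pan or on the ring below and letting go of it before fetching the next, until the pointer comes to rest in the gap of the brass mark. Do not drop rings down the spindle, force them against it, push the pan down to its stop or shift the mark; leave the rings you do not need flat on the bench, and do not disturb the other things.

Things in the scene. Friction and masses are not known exactly. Their poses are not given: they have to be found in the camera images.
- pan (a joint): Scale reading: how far (m) the pan and its pointer have sunk. 0 when empty; grows by about 0.012 (0.0115 to 0.0127) for each ring resting on it; the pan is on a soft spring (170 N/m, damped, still within about 1 s) and hits its bottom stop at 0.048: keep it below 0.045.
- mark (a joint): Set mark on the scale's column: how far (m) the middle of its gap stands below the pointer's empty height; it is set before the start (0.022 to 0.037) and stays there. When pan equals mark the pointer is in the middle of the gap.
- pan_center (a point): Centre of the pan's upper face (round, 110 mm across), 105 mm above the bench when empty, sinking with the load; z up. On it stands a rigid, oiled, slippery steel spindle, 23 mm across, straight for 40 mm, then tapering over 15 mm to a 6 mm tip 55 mm above the pan. Its axis is NOT at this point but 7 mm from it, in an unknown direction that differs each time: it must be seen or felt with the ring.
- pointer (a point): Tip of the flat steel pointer that sticks out from the pan's rim towards the pan's +x and rides up and down with the pan; this point is 6 mm below the pan's upper face, 100 mm from its centre.
- mark_center (a point): Middle of the gap of the set mark, a small brass fork on the column whose two flat jaws lie one above and one below the pointer's path; the gap is 15 mm high (7.5 mm up and down from this point).
- ring0_c (a point): Centre (half-way up) of one of four alike loose plain steel spacer rings lying flat on the bench: 56 mm outside, 26 mm bore, 14 mm thick, about 0.21 kg. z is the ring's axis.
- ring1_c (a point): Centre (half-way up) of one of four alike loose plain steel spacer rings lying flat on the bench: 56 mm outside, 26 mm bore, 14 mm thick, about 0.21 kg. z is the ring's axis.
- ring2_c (a point): Centre (half-way up) of one of four alike loose plain steel spacer rings lying flat on the bench: 56 mm outside, 26 mm bore, 14 mm thick, about 0.21 kg. z is the ring's axis.
- ring3_c (a point): Centre (half-way up) of one of four alike loose plain steel spacer rings lying flat on the bench: 56 mm outside, 26 mm bore, 14 mm thick, about 0.21 kg. z is the ring's axis.
- blank: Bystander: solid steel disc without a bore, 56 mm across, 14 mm thick, lying among the rings; origin at the centre of its underside.
- nut: Bystander: big dark steel hex nut, 46 mm across flats, 24 mm thick, lying among the rings; origin at the centre of its underside.
- nozzle: Bystander: small brass torch nozzle, 28 mm across, 42 mm tall, standing on the robot's side of the scale; origin under its foot.
- carton: Bystander: green carton 60 x 100 x 45 mm, beyond the rings; origin at the centre of its underside.
- driver: Bystander: screwdriver lying on the bench beyond the rings; origin on its underside.
- wrench: Bystander: wrench lying on the bench to the right of the rings; origin on its underside.
- clamp: Bystander: dark steel bar clamp with a wooden grip, 190 mm long, lying at the far right of the bench; origin under the middle of its bar.
- scale: The whole spring scale, fixed to the bench; origin under the centre of its base, right below the pan's centre. Grey base 130 x 130 mm, 43 mm high; the measuring column (12 x 14 mm, top 128 mm above the bench) stands at x = 100, y = 26 mm in its axes; z up. Contact force on it should stay below 12 N, ring loads included.
There are look-alikes about, which are no part of the job. What is shaped like the part that bears ring1_c but blue or red is not meant.

How it is judged (in metres and radians):
On the way, in this order (a step that is already met when the one before it is completed fails the run):
1. one ring rests on the pan, let go, pan still (value of joint pan between 0.0095 and 0.0155 m and contact force between the fingers and anything else below 0.3 N and velocity of joint pan between -0.01 and 0.01 m/s and ((horizontal distance between ring0_c and pan_center below 0.012 m and angle between the z axis of ring0_c and the z axis of pan_center, either way round below 0.08 rad and z of ring0_c in the frame of pan_center below 0.04 m) or (horizontal distance between ring1_c and pan_center below 0.012 m and angle between the z axis of ring1_c and the z axis of pan_center, either way round below 0.08 rad and z of ring1_c in the frame of pan_center below 0.04 m) or (horizontal distance between ring2_c and pan_center below 0.012 m and angle between the z axis of ring2_c and the z axis of pan_center, either way round below 0.08 rad and z of ring2_c in the frame of pan_center below 0.04 m) or (horizontal distance between ring3_c and pan_center below 0.012 m and angle between the z axis of ring3_c and the z axis of pan_center, either way round below 0.08 rad and z of ring3_c in the frame of pan_center below 0.04 m))), for 0.2 s.
2. a second ring rests on the first, let go, pan still (value of joint pan between 0.0205 and 0.029 m and contact force between the fingers and anything else below 0.3 N and velocity of joint pan between -0.01 and 0.01 m/s), for 0.2 s.
At the end, for the whole second after the job is handed in: The pointer is at rest in the gap of the mark (within 7.5 mm up or down of its middle), and every ring is either threaded on the spindle and level (centre within 12 mm of the pan's centre sideways and less than 40 mm above the pan, tilt under 0.08 rad) or lies flat on the bench (z of pointer in the frame of mark_center between -0.0075 and 0.0075 m and velocity of joint pan between -0.01 and 0.01 m/s and ((horizontal distance between ring0_c and pan_center below 0.012 m and angle between the z axis of ring0_c and the z axis of pan_center, either way round below 0.08 rad and z of ring0_c in the frame of pan_center below 0.04 m) or (height (world z) of ring0_c below 0.012 m and angle between the z axis of ring0_c and the z axis of pan_center, either way round below 0.1 rad)) and ((horizontal distance between ring1_c and pan_center below 0.012 m and angle between the z axis of ring1_c and the z axis of pan_center, either way round below 0.08 rad and z of ring1_c in the frame of pan_center below 0.04 m) or (height (world z) of ring1_c below 0.012 m and angle between the z axis of ring1_c and the z axis of pan_center, either way round below 0.1 rad)) and ((horizontal distance between ring2_c and pan_center below 0.012 m and angle between the z axis of ring2_c and the z axis of pan_center, either way round below 0.08 rad and z of ring2_c in the frame of pan_center below 0.04 m) or (height (world z) of ring2_c below 0.012 m and angle between the z axis of ring2_c and the z axis of pan_center, either way round below 0.1 rad)) and ((horizontal distance between ring3_c and pan_center below 0.012 m and angle between the z axis of ring3_c and the z axis of pan_center, either way round below 0.08 rad and z of ring3_c in the frame of pan_center below 0.04 m) or (height (world z) of ring3_c below 0.012 m and angle between the z axis of ring3_c and the z axis of pan_center, either way round below 0.1 rad))); the robot touches nothing.
It fails at once if more than 12 N of contact force on the scale (ring loads included) (contact force between scale and anything else above 12 N).
It fails at once if pan pushed to its bottom stop (reading above 45 mm) (value of joint pan above 0.045 m).
It fails at once if a ring moves faster than 0.4 m/s on the spindle (dropped) ((horizontal distance between ring0_c and pan_center below 0.03 m and z of ring0_c in the frame of pan_center below 0.055 m and linear speed of ring0 above 0.4 m/s) or (horizontal distance between ring1_c and pan_center below 0.03 m and z of ring1_c in the frame of pan_center below 0.055 m and linear speed of ring1 above 0.4 m/s) or (horizontal distance between ring2_c and pan_center below 0.03 m and z of ring2_c in the frame of pan_center below 0.055 m and linear speed of ring2 above 0.4 m/s) or (horizontal distance between ring3_c and pan_center below 0.03 m and z of ring3_c in the frame of pan_center below 0.055 m and linear speed of ring3 above 0.4 m/s)).
It fails at once if mark shifted by more than 3 mm (distance of mark_center from where it was at the start of the episode above 0.003 m).
It fails at once if a bystander moved by more than 25 mm (distance of any of blank, nut, nozzle, carton, driver, wrench, clamp from where it was at the start of the episode above 0.025 m).
It also fails if it takes over 72 s, if anything falls off the work surface, if the arm or the gripper's body presses on something with over 40 N, if the wrist force passes 120 N, or if a joint passes its speed limit or range.

## Robot

A 6-joint arm with a two-finger parallel gripper is mounted at the origin on the work surface. World frame = base frame: x ahead of the robot, y to its left, z up, the work surface at z = 0. Lengths are in mm, angles in rad, forces in N, time in s.
With the tool pointing down it reaches from about 275 to 1000 mm from the base axis. Payload 8.4 kg.
Tool frame: the origin (TCP) lies at the very end of the fingers, on their centre line; the grasp point (between the pads) lies 19 mm behind it; z points along the fingers, y is the direction in which the jaws open and shut (so a half turn about z gives the same grasp; the last joint's range is limited). The gripper opens to 85 mm and grips with 20 to 120 N. Pads are 22 mm wide; open, the fingers measure 114 mm over their backs; the gripper's body (76 mm by 85 mm) begins 54 mm behind the grasp point. The pads swing forward as they close: fully open they stand 13 mm farther back than shut.
Start: joints at [1.104, 0.353, 1.633, -0, 1.155, -0.002], TCP at [280.152, 558.698, 231.281] pointing down, gripper open.
Joint ranges: [-2.63, 2.63], [-0.92, 2.1], [0.06, 2.66], [-1.3, 4.44], [0, 2.69], [-3.02, 3.02]. Speed limits (rad/s): [2.22, 2.22, 2.79, 3.14, 3.14, 3.14].

## Interface

Orientations are given as [roll, pitch, yaw] about the fixed x, y, z axes, in that order (R = Rz(yaw) Ry(pitch) Rx(roll)).
In Python, from rig import r gives the robot as it stands.
- The arm moves only by the tool move_arm, never from a script. Its argument "increments" is a list of rows, each an object of numbers: "tx", "ty", "tz": the shift along the tool's x, y, z in cm; "rx", "ry", "rz": the turn, a rotation vector about the tool's x, y, z in degrees; "gripper": the gripper's target within -1 to 1 (fully open at 1, half-way at 0, shut at -1). A call has 1 to 12 rows; each row shifts and turns the commanded pose from where the row before left it, along the tool's axes as they then stand; what a row does not reach is not made up. A row lasts 1/10 s, in which the tool goes at most 50 mm and 8.59 degrees, less where a joint would pass 70% of its speed; a pose out of reach is approached as far as the arm can. A call is refused whole if a number of a shift passes 5 or a number of a turn 8.59, either way. A call with a gripper value outside its range is refused whole. The fingers move at their own pace and stop on an object; "squeeze" is the grip in N (left out, the last holds). Time passes only in rows, so rows that do not move let the fingers close. It gives the time, the measured TCP pose, the force and the opening at its end, in the units of the state.
- r.sense(): the state, without advancing time (a new reading comes with each control period).
- r.grab_frame(name): name is "scene" or "top" or "wrist"; returns (picture, depth): 400x640x3 uint8, red, green, blue; 400x640 float32, mm along the optical axis (not along the pixel's ray), 0 where there is no reading.
- r.camera_model(name): a dict with "fx", "fy", "cx", "cy" (pixels), "R" (3x3) and "t" (3): a world point X has camera coordinates R X + t; the wrist camera has in their place "hand_eye" (4x4, takes a point from camera to tool coordinates, whose origin is the TCP and whose axes are the flange's). Camera axes: x right, y down, z forward; pixel columns grow to the right and rows downward; lengths in mm; the calibration is good to about 2 mm. The wrist camera is an equidistant fisheye: a pixel r from the principal point sees the ray r / f radians off the axis. A picture is of the moment at which its call begins: read the wrist's pose just before it. camera_model takes no time and is no camera call.
- r.sign_off(): hands the job in, once; it reports no verdict.
Trained networks look in the newest picture that a camera, given by its name, has taken for a name from the list of things; names that differ only in an ending like _2 or _b are one class to them, and where a whole thing is asked for, a point or a joint stands for the part that bears it (a point fixed in the world has none). Each returns a list of dicts, best first, with "confidence" (0 to 1); they miss things now and then, are a little off and sometimes report something else, mostly with a low value. They report only what shows in the picture. A call takes as long as a camera call. They do not tell look-alikes from the thing itself.
- r.cut_out(query, camera): "mask" (400x640 bool, what is visible of it) and "bbox" ([left, top, right, bottom] in pixels, round what is visible of it).
- r.place_of(query, camera): "location" ([row, column] in pixels: a listed point, or the origin of a listed thing).
The state is a dict: "clock": time; "qpos": joint angles; "qvel": joint speeds; "joint_efforts": joint torques, N m; "eef_pos": TCP position; "tcp_rot": TCP orientation; "contact_force": force on the tool from outside, world axes, zero at the start; "wrist_torque": the same for the moment, N m; "opening": opening from 0.0 (shut) to 1.0 (fully open).
Only numpy, scipy, OpenCV 4.12 (cv2) and the standard library are available. Lean on these libraries where they do the work, as an engineer would, in place of code of your own. Each camera call takes 0.05 s, during which the arm holds its last target. There are 200 camera calls.

## Working session

There is one attempt and no reset: what is moved stays moved. The work goes in short steps, Python scripts to look and compute and a tool call to move; the robot and the scene stay as the last step left them, time stands still between calls to the robot, and variables do not carry over. Pictures are saved under pics/ and viewed, about 8 in all and at most 12, crops included, and the job is handed in when it is done.

Besides the shell and the picture viewer there is one more tool, called as name([rows], argument=value, ...), one row to a line, values as JSON. move_arm: Moves the arm, as the interface text tells. Its arguments: {"type":"object","properties":{"increments":{"type":"array","items":{"type":"object","properties":{"tx":{"type":"number"},"ty":{"type":"number"},"tz":{"type":"number"},"rx":{"type":"number"},"ry":{"type":"number"},"rz":{"type":"number"},"gripper":{"type":"number"}}}},"squeeze":{"type":"number"}},"required":["increments"]}

```bash
mkdir -p pics
cat > h.py <<'E'
import numpy as np, cv2
from rig import r
from scipy.spatial.transform import Rotation as Ro
def w(name,row,col,d=None,z=None):
    m=r.camera_model(name)
    ray=np.array([(col-m['cx'])/m['fx'],(row-m['cy'])/m['fy'],1.])
    R=np.array(m['R']);t=np.array(m['t'])
    o=-R.T@t; v=R.T@ray
    s=d if d is not None else (z-o[2])/v[2]
    return o+s*v
def px(name,X):
    m=r.camera_model(name); c=np.array(m['R'])@np.asarray(X)+np.array(m['t'])
    return m['fx']*c[0]/c[2]+m['cx'], m['fy']*c[1]/c[2]+m['cy']
E
python3 - <<'E'
from h import *
for n in ['scene','top']:
    p,d=r.grab_frame(n); cv2.imwrite(f'pics/{n}0.png',p[...,::-1]); np.savez(f'{n}0',p=p,d=d)
    m=r.camera_model(n); print(n,m['fx'],-np.array(m['R']).T@m['t'])
    for q in ['ring0_c','pan_center','pointer','mark_center','blank','nut','nozzle','scale']:
        for o in r.place_of(q,n)[:6]:
            a,b=o['location']; dd=d[int(a),int(b)]
            print(q,round(o['confidence'],2),[round(a),round(b)],w(n,a,b,d=dd).round(0))
print(r.sense())
E
```

```text
scene 509.8241117523408 [1287.91311713  836.71737748  824.33338288]
ring0_c 0.5 [189, 319] [ 438. -289.    5.]
pan_center 0.8 [273, 412] [602. 268. 112.]
pointer 0.8 [296, 384] [643. 233.  42.]
pointer 0.28 [205, 275] [ 614. -271.   16.]
mark_center 0.47 [309, 385] [665. 260.  33.]
blank 0.69 [217, 352] [466. -93.  13.]
nut 0.58 [202, 279] [ 601. -270.   23.]
nut 0.56 [270, 407] [594. 248. 103.]
nozzle 0.64 [256, 460] [340. 207.  -0.]
nozzle 0.22 [239, 369] [500.  20.  13.]
top 374.03922494216636 [440.06588919 -93.03626599 984.85829958]
ring0_c 0.32 [131, 174] [725. 317.   0.]
pan_center 0.56 [171, 178] [595. 251. 117.]
pointer 0.85 [128, 171] [704. 283. 100.]
mark_center 0.49 [135, 177] [716. 307.   0.]
mark_center 0.41 [145, 444] [ 702. -416.   -2.]
blank 0.71 [183, 287] [591.   5.  -3.]
blank 0.67 [234, 331] [ 457. -113.   17.]
nozzle 0.58 [167, 178] [606. 256. 103.]
nozzle 0.45 [280, 210] [336. 189.  24.]
scale 0.97 [178, 193] [580. 219. 102.]
{'clock': 0.9, 'qpos': array([ 1.10358196e+00,  3.53004356e-01,  1.63341102e+00,  1.62725289e-05,
        1.15521734e+00, -2.38524895e-03]), 'qvel': array([ 1.31981990e-03,  4.61781827e-04, -5.06972505e-04, -5.70265492e-04,
        2.44334592e-05,  2.94300998e-04]), 'joint_efforts': array([-2.90822420e-03, -6.05159283e+01, -3.42444742e+01,  5.96229285e-06,
        8.82211571e-04,  4.99788456e-06]), 'eef_pos': array([280.15126704, 558.68343643, 231.27352219]), 'tcp_rot': array([-3.14155262e+00, -1.49827163e-05,  2.67675697e+00]), 'contact_force': array([ 0.96649353,  0.38979946, -0.4280958 ]), 'wrist_torque': array([0.0089457 , 0.03294913, 0.02670211]), 'opening': 0.9951281663989532}
```

Run:
```python
import numpy as np,cv2
a=np.load('scene0.npz')['p'];b=np.load('top0.npz')['p']
def c(p,x0,y0,x1,y1,s): return cv2.resize(p[y0:y1,x0:x1,::-1],None,fx=s,fy=s,interpolation=cv2.INTER_CUBIC)
A=c(b,130,90,480,310,2.28)
cv2.imwrite('pics/a.png',A)
B=c(a,240,150,500,345,3.05); cv2.imwrite('pics/b.png',B); print(A.shape,B.shape)
```

```text
(502, 798, 3) (595, 793, 3)
```

View pics/a.png

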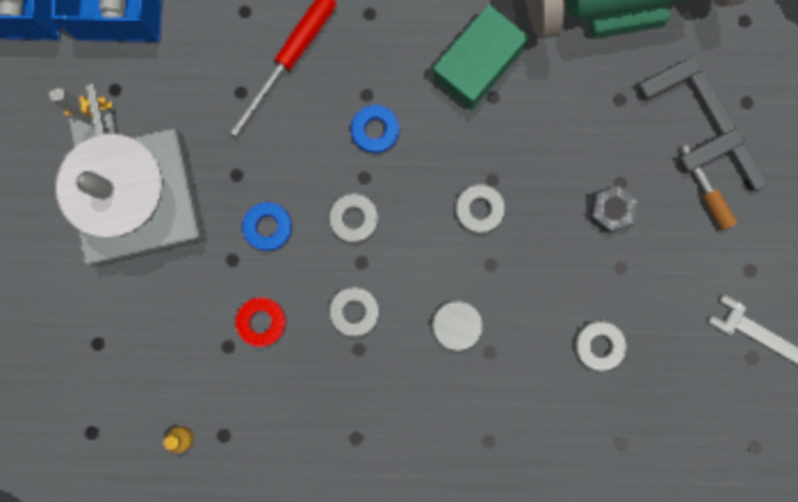

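View pics/b.png

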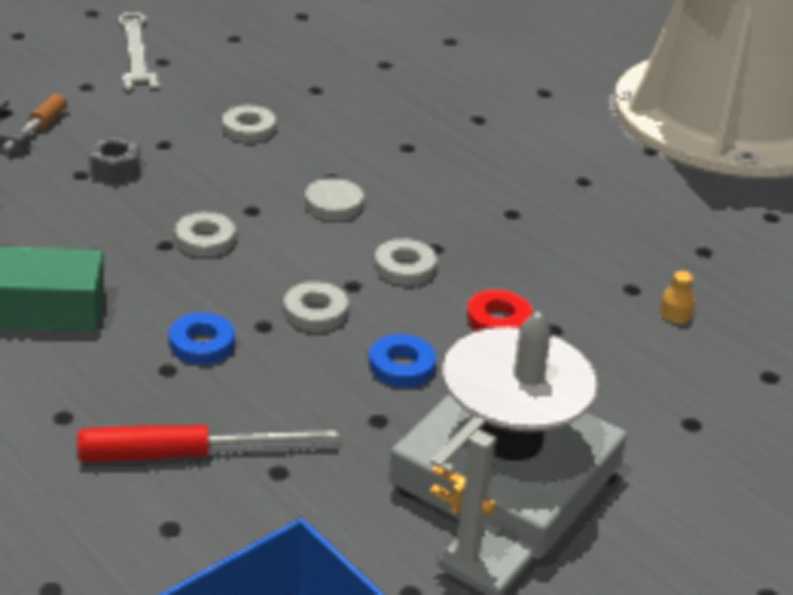

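Top view: four grey rings at crop (353,217), (354,311), (480,208) and (601,345); solid blank at (457,325), nut at (613,208); scale with its spindle at the left (95,185). The scene view shows the same layout, with the brass fork at (455,490).

```bash
cat >> h.py <<'E'
def cloud(name,d):
    m=r.camera_model(name); v,u=np.mgrid[0:400,0:640]
    c=np.stack([(u-m['cx'])/m['fx'],(v-m['cy'])/m['fy'],np.ones(d.shape)],-1)*d[...,None]
    return (c-np.array(m['t']))@np.array(m['R'])
def wray(pix,T):
    m=r.camera_model('wrist'); H=np.array(m['hand_eye'])
    q=(np.asarray(pix,float)-[m['cx'],m['cy']])/[m['fx'],m['fy']]
    th=np.linalg.norm(q,axis=-1,keepdims=True); v=np.concatenate([np.sin(th)*q/np.maximum(th,1e-9),np.cos(th)],-1)
    G=T@H; return G[:3,3], v@G[:3,:3].T
def pose():
    s=r.sense(); T=np.eye(4); T[:3,:3]=Ro.from_euler('xyz',s['tcp_rot']).as_matrix(); T[:3,3]=s['eef_pos']; return T,s
def wcloud(d,T):
    m=r.camera_model('wrist');v,u=np.mgrid[0:400,0:640]
    o,ra=wray(np.stack([u,v],-1),T); ax=(T@np.array(m['hand_eye']))[:3,2]
    return o+ra*(d/np.maximum(ra@ax,1e-3))[...,None]
def wpx(X,T):
    m=r.camera_model('wrist'); G=np.linalg.inv(T@np.array(m['hand_eye'])); c=G[:3,:3]@np.asarray(X)+G[:3,3]
    th=np.arctan2(np.hypot(c[0],c[1]),c[2]); k=th/max(np.hypot(c[0],c[1]),1e-9)
    return m['fx']*c[0]*k+m['cx'], m['fy']*c[1]*k+m['cy']
E
python3 - <<'E'
from h import *
A=np.load('top0.npz');B=np.load('scene0.npz')
g=A['p'].astype(int)
for x,y in [(353,217),(354,311),(480,208),(601,345),(95,185)]:
    u,v=130+x/2.28,90+y/2.28
    s=36 if x==95 else 16
    sub=np.zeros(g.shape[:2],np.uint8); sl=np.s_[int(v)-s:int(v)+s,int(u)-s:int(u)+s]
    sub[sl]=(g[sl].min(-1)>150)*255
    cs=max(cv2.findContours(sub,cv2.RETR_EXTERNAL,cv2.CHAIN_APPROX_NONE)[0],key=cv2.contourArea)
    e=cv2.fitEllipse(cs); print('el',e,w('top',e[0][1],e[0][0],z=105 if x==95 else 12).round(1))
for n,Z in (('top',A),('scene',B)):
    P=cloud(n,Z['d']).reshape(-1,3); c=Z['p'].reshape(-1,3).astype(int)
    near=np.hypot(P[:,0]-600,P[:,1]-260)<130
    pan=P[near&(P[:,2]>98)&(P[:,2]<112)&(c.min(1)>170)]
    print(n,'pan',len(pan),pan.mean(0),(pan.max(0)+pan.min(0))/2,np.ptp(pan,axis=0))
    for lo,hi in((115,130),(130,145),(145,165)):
        q=P[near&(P[:,2]>lo)&(P[:,2]<hi)]
        if len(q):print('sp',lo,len(q),q.mean(0),q.max(0))
    br=near&(c[:,0]-c[:,2]>80)&(P[:,2]>20)
    print('brass',P[br].round(0)[::3].tolist())
m=r.camera_model('wrist');print(m)
E
```

```text
el ((284.59124755859375, 185.01304626464844), (19.320072174072266, 19.61717987060547), 48.65179443359375) [582.1   9.8  12. ]
el ((284.9286193847656, 226.28761291503906), (19.6468505859375, 20.103496551513672), 87.4253158569336) [473.9   5.5  12. ]
el ((340.4400329589844, 180.8754119873047), (19.390174865722656, 19.465085983276367), 143.97921752929688) [ 596.  -136.8   12. ]
el ((393.49481201171875, 241.30369567871094), (19.750999450683594, 20.25058937072754), 147.8750457763672) [ 441.  -275.9   12. ]
el ((180.0380096435547, 166.87843322753906), (48.53277587890625, 55.418704986572266), 31.752344131469727) [607.3 251.8 105. ]
top pan 1449 [597.77571676 256.21221435 104.73732977] [598.99459925 257.79620309 105.30722536] [110.03755294 109.89144374  10.6210542 ]
sp 115 75 [653.08952576 289.04627784 124.16693   ] [693.93126052 315.53909479 129.80278679]
sp 130 33 [589.81035775 256.51709731 138.27228433] [602.43697218 275.15924544 144.89684885]
sp 145 70 [592.17093372 260.35148525 151.92195738] [603.45081622 270.22635828 161.5697963 ]
brass [[696.0, 303.0, 83.0], [696.0, 283.0, 83.0], [694
[... 924 characters left out ...]
, [698.0, 282.0, 66.0], [690.0, 284.0, 63.0], [695.0, 304.0, 82.0], [696.0, 287.0, 66.0], [698.0, 305.0, 81.0], [693.0, 290.0, 65.0], [694.0, 293.0, 64.0], [700.0, 302.0, 72.0], [684.0, 321.0, 78.0], [686.0, 322.0, 77.0], [686.0, 320.0, 73.0]]
{'fx': 309.70691628693146, 'fy': 309.70691628693146, 'cx': 317.1246586431658, 'cy': 200.1570748239791, 'hand_eye': array([[-3.24238525e-04, -9.50972523e-01, -3.09275211e-01,
         7.92019364e+01],
       [ 9.99999860e-01, -1.78846084e-04, -4.98458209e-04,
         9.85408263e-01],
       [ 4.18707400e-04, -3.09275329e-01,  9.50972447e-01,
        -1.42133778e+02],
       [ 0.00000000e+00,  0.00000000e+00,  0.00000000e+00,
         1.00000000e+00]])}
```

move_arm([
  {"tx": -4.1,"ty": -1.2},
  {"tx": -4.1,"ty": -1.2},
  {"tx": -4.1,"ty": -1.2},
  {"tx": -4.1,"ty": -1.2},
  {"tx": -4.1,"ty": -1.2},
  {"tx": -4.1,"ty": -1.2},
  {"tx": -4.1,"ty": -1.2},
  {"tx": -4.1,"ty": -1.2},
  {"tx": -4.1,"ty": -1.2},
  {"tx": -4.1,"ty": -1.2},
  {},
  {},
])

```text
invalid input
```

```bash
cat >> h.py <<'E'
def goto(x,y,z):
    T,s=pose(); d=T[:3,:3].T@(np.array([x,y,z])-T[:3,3]); print('move cm',(d/10).round(3)); return d/10
E
python3 - <<'E'
from h import *
T,s=pose(); p,d=r.grab_frame('wrist'); np.savez('w0',p=p,d=d,T=T); print(s['clock'],s['eef_pos'],s['tcp_rot'],s['contact_force'])
P=wcloud(d,T).reshape(-1,3); c=p.reshape(-1,3).astype(int)
near=(np.hypot(P[:,0]-599,P[:,1]-258)<70)&(d.ravel()>0)
pan=P[near&(abs(P[:,2]-105)<4)]; print('pan',len(pan),pan.mean(0),(pan.max(0)+pan.min(0))/2,np.ptp(pan,axis=0))
for lo,hi in((112,125),(125,145),(145,155),(155,165)):
    q=P[near&(P[:,2]>lo)&(P[:,2]<hi)&(np.hypot(P[:,0]-595,P[:,1]-264)<30)]
    if len(q):print('sp',lo,len(q),q.mean(0),q.min(0),q.max(0))
print('tip px',wpx([594.5,264,160],T))
cv2.imwrite('pics/w0.png',p[...,::-1])
E
```

```text
0.9 [280.15126704 558.68343643 231.27352219] [-3.14155262e+00 -1.49827163e-05  2.67675697e+00] [ 0.96649353  0.38979946 -0.4280958 ]<stdin>:5: RuntimeWarning: Mean of empty slice.
  ret = um.true_divide(
Traceback (most recent call last):
ValueError: zero-size array to reduction operation maximum which has no identity
```

move_arm([
  {"tx": -4.1,"ty": -1.2},
  {"tx": -4.1,"ty": -1.2},
  {"tx": -4.1,"ty": -1.2},
  {"tx": -4.1,"ty": -1.2},
  {"tx": -4.1,"ty": -1.2},
  {"tx": -4.1,"ty": -1.2},
  {"tx": -4.1,"ty": -1.2},
  {"tx": -4.1,"ty": -1.2},
  {"tx": -4.1,"ty": -1.2},
  {"tx": -4.1,"ty": -1.2},
  {"tx": 0},
  {"tx": 0},
])

```text
invalid input
```

move_arm([
  {"tx": -4.1,"ty": -1.2,"tz": 0,"rx": 0,"ry": 0,"rz": 0,"gripper": 1},
], squeeze=30)

```text
clock: 1.05
eef_pos: [309.4, 531.9, 231.3]
tcp_rot: [3.14, -0.001, 2.68]
contact_force: [0.3, 0.1, 0.1]
opening: 0.994
```

move_arm([
  {"tx": -4.1,"ty": -1.2},
  {"tx": -4.1,"ty": -1.2},
  {"tx": -4.1,"ty": -1.2},
  {"tx": -4.1,"ty": -1.2},
  {"tx": -4.1,"ty": -1.2},
  {"tx": -4.1,"ty": -1.2},
  {"tx": -4.1,"ty": -1.2},
  {"tx": -4.1,"ty": -1.2},
  {"tx": -4.1,"ty": -1.2},
  {"tx": 0},
  {"tx": 0},
], squeeze=30)

```text
invalid input
```

Run:
```python
from h import *
T,s=pose(); p,d=r.grab_frame('wrist'); np.savez('w0',p=p,d=d,T=T); print(s['clock'],s['eef_pos'],s['tcp_rot'],s['contact_force'])
P=wcloud(d,T).reshape(-1,3); c=p.reshape(-1,3).astype(int)
near=(np.hypot(P[:,0]-599,P[:,1]-258)<70)&(d.ravel()>0)
def rep(n,q):
    if len(q):print(n,len(q),q.mean(0).round(1),((q.max(0)+q.min(0))/2).round(1),np.ptp(q,axis=0).round(1))
rep('pan',P[near&(abs(P[:,2]-105)<4)])
for lo,hi in((112,125),(125,145),(145,155),(155,165)):
    rep('sp',P[near&(P[:,2]>lo)&(P[:,2]<hi)&(np.hypot(P[:,0]-595,P[:,1]-264)<30)])
print('tip px',wpx([594.5,264,160],T))
cv2.imwrite('pics/w0.png',p[...,::-1])
```

```text
1.05 [309.4368483  531.88093214 231.32158313] [ 3.14033045e+00 -1.42373130e-03  2.68039102e+00] [0.3422414  0.11881586 0.1343303 ]
tip px (np.float64(239.7096373145289), np.float64(448.816858845751))
```

View pics/w0.png

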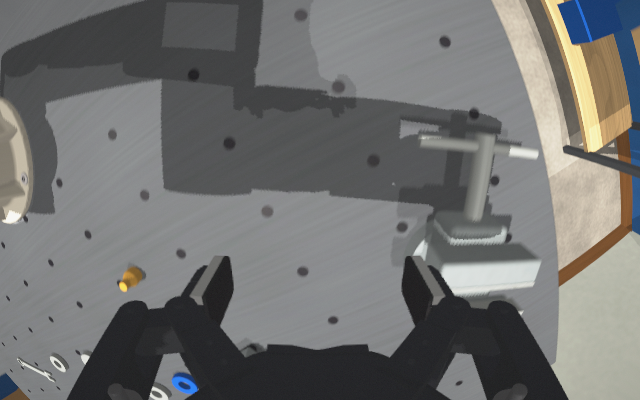

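The wrist view is still short of the scale (scale at right, nozzle at (130,278)): the second move was refused, so rows seem to need every key.

move_arm([
  {"tx": -4.1,"ty": -1.2,"tz": 0,"rx": 0,"ry": 0,"rz": 0,"gripper": 1},
  {"tx": -4.1,"ty": -1.2,"tz": 0,"rx": 0,"ry": 0,"rz": 0,"gripper": 1},
  {"tx": -4.1,"ty": -1.2,"tz": 0,"rx": 0,"ry": 0,"rz": 0,"gripper": 1},
  {"tx": -4.1,"ty": -1.2,"tz": 0,"rx": 0,"ry": 0,"rz": 0,"gripper": 1},
  {"tx": -4.1,"ty": -1.2,"tz": 0,"rx": 0,"ry": 0,"rz": 0,"gripper": 1},
  {"tx": -4.1,"ty": -1.2,"tz": 0,"rx": 0,"ry": 0,"rz": 0,"gripper": 1},
  {"tx": -4.1,"ty": -1.2,"tz": 0,"rx": 0,"ry": 0,"rz": 0,"gripper": 1},
  {"tx": -4.1,"ty": -1.2,"tz": 0,"rx": 0,"ry": 0,"rz": 0,"gripper": 1},
  {"tx": -4.1,"ty": -1.2,"tz": 0,"rx": 0,"ry": 0,"rz": 0,"gripper": 1},
  {"tx": 0,"ty": 0,"tz": 0,"rx": 0,"ry": 0,"rz": 0,"gripper": 1},
  {"tx": 0,"ty": 0,"tz": 0,"rx": 0,"ry": 0,"rz": 0,"gripper": 1},
], squeeze=30)

```text
clock: 2.2
eef_pos: [593.2, 266.8, 231.0]
tcp_rot: [-3.141, -0.001, 2.674]
contact_force: [-0.8, -0.3, 0.4]
opening: 1.003
```

```bash
cat >> h.py <<'E'
def rep(n,q):
    if len(q):print(n,len(q),q.mean(0).round(1),((q.max(0)+q.min(0))/2).round(1),np.ptp(q,axis=0).round(1))
E
python3 - <<'E'
from h import *
T,s=pose(); p,d=r.grab_frame('wrist'); np.savez('w0',p=p,d=d,T=T); print(s['clock'],s['eef_pos'],s['tcp_rot'],s['contact_force'])
P=wcloud(d,T).reshape(-1,3); c=p.reshape(-1,3).astype(int)
near=(np.hypot(P[:,0]-599,P[:,1]-258)<70)&(d.ravel()>0)
rep('pan',P[near&(abs(P[:,2]-105)<4)])
for lo,hi in((112,125),(125,145),(145,155),(155,165)):
    rep('sp',P[near&(P[:,2]>lo)&(P[:,2]<hi)&(np.hypot(P[:,0]-595,P[:,1]-264)<30)])
print('tip px',wpx([594.5,264,160],T)); goto(582,10,150)
cv2.imwrite('pics/w1.png',p[...,::-1])
E
```

```text
2.2 [593.178818   266.84661992 230.9785033 ] [-3.14131833e+00 -5.94402928e-04  2.67445481e+00] [-0.82427366 -0.26684816  0.38658381]
pan 9670 [594.5 260.4 104.4] [603.9 259.3 105. ] [124.4 109.5   7.9]
sp 81 [585.  269.3 118.5] [588.7 267.  118.4] [15.7 17.8 12.8]
sp 221 [585.7 268.6 136.6] [592.  264.6 135.1] [22.6 22.7 19.8]
sp 421 [590.1 265.8 149.7] [592.5 264.6 149.9] [22.4 21.7  9.9]
sp 152 [592.  265.  157.8] [592.4 264.6 157.9] [11.5 11.1  5.9]
tip px (np.float64(313.3275123535118), np.float64(216.16248304152379))
move cm [-10.64  -23.487   8.102]
```

View pics/w1.png

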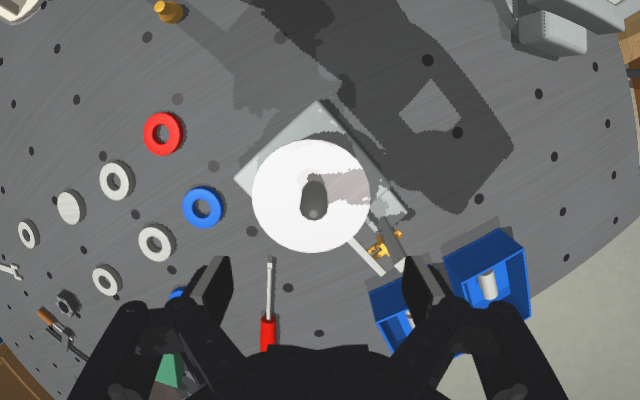

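The wrist picture shows the spindle tip at about (313,215) on the pan (312,195), with the grey rings at (156,244), (116,181), (107,282) and (28,234).

move_arm([
  {"tx": -1.77,"ty": -3.92,"tz": 0,"rx": 0,"ry": 0,"rz": 0,"gripper": 1},
  {"tx": -1.77,"ty": -3.92,"tz": 0,"rx": 0,"ry": 0,"rz": 0,"gripper": 1},
  {"tx": -1.77,"ty": -3.92,"tz": 2,"rx": 0,"ry": 0,"rz": 0,"gripper": 1},
  {"tx": -1.77,"ty": -3.92,"tz": 2,"rx": 0,"ry": 0,"rz": 0,"gripper": 1},
  {"tx": -1.77,"ty": -3.92,"tz": 2,"rx": 0,"ry": 0,"rz": 0,"gripper": 1},
  {"tx": -1.77,"ty": -3.92,"tz": 2,"rx": 0,"ry": 0,"rz": 0,"gripper": 1},
  {"tx": 0,"ty": 0,"tz": 0,"rx": 0,"ry": 0,"rz": 0,"gripper": 1},
  {"tx": 0,"ty": 0,"tz": 0,"rx": 0,"ry": 0,"rz": 0,"gripper": 1},
], squeeze=30)

```text
clock: 3.05
eef_pos: [581.7, 10.2, 151.0]
tcp_rot: [-3.141, -0.001, 2.676]
contact_force: [0.1, 0.3, 0.3]
opening: 1.001
```

```bash
cat >> h.py <<'E'
def ringfit(x,y,ztop=14,R=36,save=None):
    "outline of grey ring near x,y (its top face at ztop) in the wrist picture -> centre, radius, bore"
    T,s=pose(); p,d=r.grab_frame('wrist'); 
    if save: np.savez(save,p=p,d=d,T=T)
    P=wcloud(d,T); m=(np.hypot(P[...,0]-x,P[...,1]-y)<R)&(p.min(-1)>150)&(abs(P[...,2]-ztop)<5)
    m=m.astype(np.uint8)
    cs,_=cv2.findContours(m,cv2.RETR_CCOMP,cv2.CHAIN_APPROX_NONE); out=[]
    for c in sorted(cs,key=len)[-2:]:
        o,v=wray(c[:,0,:],T); X=o+v*((ztop-o[2])/v[:,2])[:,None]
        A=np.c_[2*X[:,:2],np.ones(len(X))]; q=np.linalg.lstsq(A,(X[:,:2]**2).sum(1),rcond=None)[0]
        out.append([q[0],q[1],np.sqrt(q[2]+q[0]**2+q[1]**2)])
    print('clock',s['clock'],'tcp',s['eef_pos'].round(2),'yaw',s['tcp_rot'][2].round(4),'F',s['contact_force'].round(2),'op',round(s['opening'],3))
    print('fits',np.round(out,1).tolist(), 'npx',int(m.sum()),'z',np.median(P[...,2][m>0]) if m.any() else None)
    return np.array(out),T,p,d
E
python3 - <<'E'
from h import *
o,T,p,d=ringfit(582,10,save='w2')
c=o[-1]; goto(c[0],c[1],2)
Z=np.load('w0.npz');P=wcloud(Z['d'],Z['T']);m=(abs(P[...,2]-105)<4)&(Z['p'].min(-1)>200)&(np.hypot(P[...,0]-599,P[...,1]-258)<62)
c=max(cv2.findContours(m.astype(np.uint8),cv2.RETR_EXTERNAL,cv2.CHAIN_APPROX_NONE)[0],key=len)[:,0,:]
o,v=wray(c,Z['T']);X=(o+v*((105-o[2])/v[:,2])[:,None])[:,:2]
from scipy.optimize import least_squares
f=least_squares(lambda q:np.hypot(*(X-q[:2]).T)-q[2],[599,258,55],loss='soft_l1');print('pan',f.x)
E
```

```text
clock 3.05 tcp [581.69  10.22 151.04] yaw 2.6761 F [0.07 0.31 0.32] op 1.001
fits [[562.0, 8.5, 0.9], [580.8, 10.4, 23.3]] npx 1506 z 13.364456205053045
move cm [ 0.115 -0.124 14.963]
pan [596.33874766 257.53967672  52.43584936]
```

Run:
```python
from h import *
Z=np.load('w0.npz');P=wcloud(Z['d'],np.eye(4))[240:320]; 
for s in (-1,1):
    q=P[(s*P[...,1]>35)&(s*P[...,1]<62)&(abs(P[...,0])<20)&(P[...,2]>-60)&(P[...,2]<20)]
    rep('finger',q); print(np.percentile(q[:,2],[50,90,97,99.5]).round(1), q[q[:,2]>np.percentile(q[:,2],95)].mean(0).round(1))
```

```text
finger 2570 [  6.  -45.3 -38.6] [  1.3 -50.9 -36.2] [26.1 22.  47.7]
[-38.8 -20.8 -16.1 -13.3] [  1.4 -42.3 -15.5]
finger 2535 [  6.   47.  -38.3] [  1.2  51.7 -36.1] [25.8 20.4 47.8]
[-38.4 -20.7 -16.2 -13.1] [  1.3  44.2 -15.4]
```

move_arm([
  {"tx": 0.05,"ty": -0.05,"tz": 4,"rx": 0,"ry": 0,"rz": 0,"gripper": 1},
  {"tx": 0.05,"ty": -0.05,"tz": 4,"rx": 0,"ry": 0,"rz": 0,"gripper": 1},
  {"tx": 0,"ty": 0,"tz": 3.4,"rx": 0,"ry": 0,"rz": 0,"gripper": 1},
  {"tx": 0,"ty": 0,"tz": 2.0,"rx": 0,"ry": 0,"rz": 0,"gripper": 1},
  {"tx": 0,"ty": 0,"tz": 1.1,"rx": 0,"ry": 0,"rz": 0,"gripper": 1},
  {"tx": 0,"ty": 0,"tz": 0,"rx": 0,"ry": 0,"rz": 0,"gripper": 1},
], squeeze=30)

```text
clock: 3.7
eef_pos: [580.7, 10.8, 5.7]
tcp_rot: [-3.141, -0.001, 2.679]
contact_force: [0.2, 0.4, -0.6]
opening: 0.999
```

move_arm([
  {"tx": 0,"ty": 0,"tz": 0.65,"rx": 0,"ry": 0,"rz": 0,"gripper": 1},
  {"tx": 0,"ty": 0,"tz": 0,"rx": 0,"ry": 0,"rz": 0,"gripper": 0.2},
  {"tx": 0,"ty": 0,"tz": 0,"rx": 0,"ry": 0,"rz": 0,"gripper": -0.2},
  {"tx": 0,"ty": 0,"tz": 0,"rx": 0,"ry": 0,"rz": 0,"gripper": -0.2},
  {"tx": 0,"ty": 0,"tz": 0,"rx": 0,"ry": 0,"rz": 0,"gripper": -0.2},
  {"tx": 0,"ty": 0,"tz": 0,"rx": 0,"ry": 0,"rz": 0,"gripper": -0.2},
  {"tx": 0,"ty": 0,"tz": 0,"rx": 0,"ry": 0,"rz": 0,"gripper": -0.2},
], squeeze=25)

```text
clock: 4.4
eef_pos: [581.7, 9.4, 1.0]
tcp_rot: [3.141, 0.001, 2.676]
contact_force: [-2.1, 1.3, 4.4]
opening: 0.634
```

move_arm([
  {"tx": 0,"ty": 0,"tz": -1,"rx": 0,"ry": 0,"rz": 0,"gripper": -0.2},
  {"tx": 0,"ty": 0,"tz": -3,"rx": 0,"ry": 0,"rz": 0,"gripper": -0.2},
  {"tx": 0,"ty": 0,"tz": -5,"rx": 0,"ry": 0,"rz": 0,"gripper": -0.2},
  {"tx": 0,"ty": 0,"tz": -5,"rx": 0,"ry": 0,"rz": 0,"gripper": -0.2},
  {"tx": 0,"ty": 0,"tz": -5,"rx": 0,"ry": 0,"rz": 0,"gripper": -0.2},
  {"tx": 0,"ty": 0,"tz": 0,"rx": 0,"ry": 0,"rz": 0,"gripper": -0.2},
  {"tx": 0,"ty": 0,"tz": 0,"rx": 0,"ry": 0,"rz": 0,"gripper": -0.2},
], squeeze=25)

```text
clock: 5.1
eef_pos: [581.6, 9.2, 191.6]
tcp_rot: [3.14, 0.003, 2.677]
contact_force: [-0.3, -0.3, -2.7]
opening: 0.633
```

Run:
```python
from h import *
T,s=pose(); p,d=r.grab_frame('wrist'); np.savez('w3',p=p,d=d,T=T); print(s['clock'],s['eef_pos'],s['tcp_rot'],s['contact_force'],s['opening'])
P=wcloud(d,np.eye(4)); m=(np.hypot(P[...,0],P[...,1])<36)&(P[...,2]>-30)&(P[...,2]<15)&(p.min(-1)>120); rep('ring tool',P[m])
a=P[m]; top=a[(abs(a[:,2]-np.median(a[:,2]))<3)]; A=np.c_[top[:,:2],np.ones(len(top))]; print('plane',np.linalg.lstsq(A,top[:,2],rcond=None)[0], np.median(top[:,2]))
print('px centre',wpx([0,0,-9],np.eye(4)))
goto(592.4,264.6,200)
x,y=map(int,wpx([0,0,-9],np.eye(4)))
cv2.imwrite('pics/w3.png',cv2.resize(p[y-70:y+70,x-90:x+90,::-1],None,fx=4,fy=4,interpolation=cv2.INTER_CUBIC))
```

```text
5.1 [581.56336699   9.24133206 191.64063299] [3.14016261e+00 2.93431968e-03 2.67668180e+00] [-0.33384352 -0.30834185 -2.6534149 ] 0.6329509360066262
ring tool 3630 [ -1.8  -1.3 -12.4] [  0.8   0.3 -12.2] [54.7 51.5  4.4]
plane [-5.81218168e-04  4.54369683e-05 -1.23521510e+01] -12.360843150814347
px centre (np.float64(315.30229764642206), np.float64(268.983888678685))
move cm [10.382 23.359 -1.014]
```

View pics/w3.png

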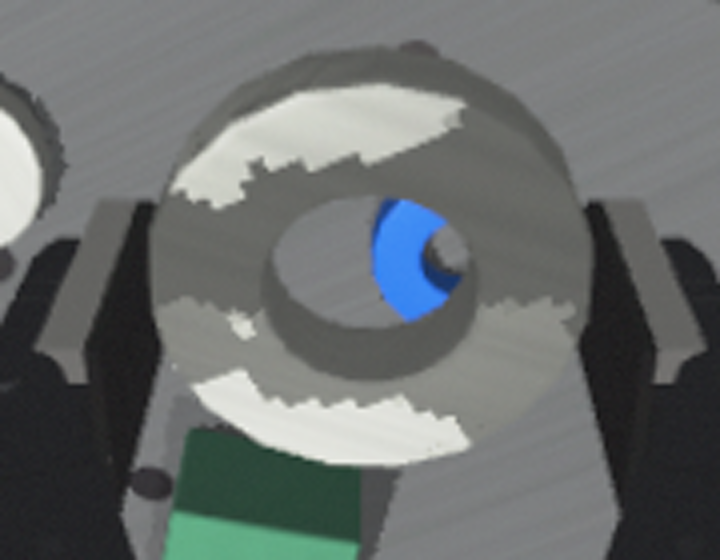

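Ring held flat, bore at crop (370,290), centred between the pads. I'll measure its centre in the hand.

```bash
cat >> h.py <<'E'
from scipy.optimize import least_squares
def inhand(p,d,zt=-12.4):
    "ring centre (tool x,y) from the outline of its top face"
    P=wcloud(d,np.eye(4)); m=(np.hypot(P[...,0],P[...,1])<34)&(abs(P[...,2]-zt)<2)
    m=m.astype(np.uint8); n,l,st,_=cv2.connectedComponentsWithStats(m); m=(l==1+np.argmax(st[1:,4])).astype(np.uint8)
    cs,_=cv2.findContours(m,cv2.RETR_CCOMP,cv2.CHAIN_APPROX_NONE); res=[]
    for c in sorted(cs,key=len)[-2:]:
        o,v=wray(c[:,0,:],np.eye(4)); X=(o+v*((zt-o[2])/v[:,2])[:,None])[:,:2]
        f=least_squares(lambda q:np.hypot(*(X-q[:2]).T)-q[2],[0,0,20],loss='soft_l1'); res.append(f.x)
    print('in hand (small/large):',np.round(res,2).tolist()); return res
E
python3 - <<'E'
from h import *
Z=np.load('w3.npz'); inhand(Z['p'],Z['d'])
E
```

```text
in hand (small/large): [[1.7, 0.89, 12.95], [1.53, 0.81, 27.58]]
```

move_arm([
  {"tx": 1.73,"ty": 3.89,"tz": 0,"rx": 0,"ry": 0,"rz": 0,"gripper": -0.2},
  {"tx": 1.73,"ty": 3.89,"tz": 0,"rx": 0,"ry": 0,"rz": 0,"gripper": -0.2},
  {"tx": 1.73,"ty": 3.89,"tz": 0,"rx": 0,"ry": 0,"rz": 0,"gripper": -0.2},
  {"tx": 1.73,"ty": 3.89,"tz": 0,"rx": 0,"ry": 0,"rz": 0,"gripper": -0.2},
  {"tx": 1.73,"ty": 3.89,"tz": 0,"rx": 0,"ry": 0,"rz": 0,"gripper": -0.2},
  {"tx": 1.73,"ty": 3.89,"tz": 0,"rx": 0,"ry": 0,"rz": 0,"gripper": -0.2},
  {"tx": 0,"ty": 0,"tz": 0,"rx": 0,"ry": 0,"rz": 0,"gripper": -0.2},
  {"tx": 0,"ty": 0,"tz": 1.6,"rx": 0,"ry": 0,"rz": 0,"gripper": -0.2},
  {"tx": 0,"ty": 0,"tz": 0,"rx": 0,"ry": 0,"rz": 0,"gripper": -0.2},
  {"tx": 0,"ty": 0,"tz": 0,"rx": 0,"ry": 0,"rz": 0,"gripper": -0.2},
], squeeze=25)

```text
clock: 6.15
eef_pos: [591.9, 262.8, 171.9]
tcp_rot: [-3.139, -0.002, 2.676]
contact_force: [0.1, -0.4, -1.3]
opening: 0.633
```

Run:
```python
from h import *
T,s=pose(); p,d=r.grab_frame('wrist'); np.savez('w4',p=p,d=d,T=T); print(s['clock'],s['eef_pos'],s['tcp_rot'],s['contact_force'],s['opening'])
inhand(p,d); P=wcloud(d,T); m=(np.hypot(P[...,0]-592.4,P[...,1]-264.6)<16)&(P[...,2]>135)&(P[...,2]<163); rep('spindle seen',P[m])
A=wcloud(d,np.eye(4)); rep('tool',A[m]); goto(592.4,264.6,154)
```

```text
6.15 [591.89567087 262.80753227 171.92613458] [-3.13872307e+00 -2.14279251e-03  2.67550701e+00] [ 0.06087352 -0.41257737 -1.25036642] 0.6325259763014891
in hand (small/large): [[1.64, 0.89, 12.99], [1.56, 0.78, 27.55]]
spindle seen 158 [594.8 263.2 156.1] [596.7 261.4 152.6] [13.6 14.7 15.9]
tool 158 [-2.4  1.7 15.8] [-3.9  1.4 19.4] [11.9 15.8 15.9]
move cm [0.077 0.135 1.88 ]
```

move_arm([
  {"tx": -0.13,"ty": 0.1,"tz": 0,"rx": 0,"ry": 0,"rz": 0,"gripper": -0.2},
  {"tx": 0,"ty": 0,"tz": 0.7,"rx": 0,"ry": 0,"rz": 0,"gripper": -0.2},
  {"tx": 0,"ty": 0,"tz": 0.5,"rx": 0,"ry": 0,"rz": 0,"gripper": -0.2},
  {"tx": 0,"ty": 0,"tz": 0.5,"rx": 0,"ry": 0,"rz": 0,"gripper": -0.2},
  {"tx": 0,"ty": 0,"tz": 0,"rx": 0,"ry": 0,"rz": 0,"gripper": -0.2},
  {"tx": 0,"ty": 0,"tz": 0,"rx": 0,"ry": 0,"rz": 0,"gripper": -0.2},
], squeeze=25)

```text
clock: 6.8
eef_pos: [594.3, 264.8, 156.5]
tcp_rot: [-3.141, -0.0, 2.677]
contact_force: [0.5, 0.3, -1.8]
opening: 0.634
```

Run:
```python
from h import *
T,s=pose(); p,d=r.grab_frame('wrist'); np.savez('w5',p=p,d=d,T=T); print(s['clock'],s['eef_pos'],s['tcp_rot'],s['contact_force'],s['opening'])
inhand(p,d); A=wcloud(d,np.eye(4)); W=wcloud(d,T)
m=(np.hypot(A[...,0]-1.6,A[...,1]-.8)<11.5)&(W[...,2]>140)&(W[...,2]<163)
for lo,hi in((146,150),(150,153),(153,156),(156,158),(158,159.5),(159.5,162)):
    k=m&(W[...,2]>lo)&(W[...,2]<=hi); rep(lo,A[k])
x,y=map(int,wpx([1.6,.8,-9],np.eye(4)))
cv2.imwrite('pics/w5.png',cv2.resize(p[y-50:y+50,x-60:x+60,::-1],None,fx=6,fy=6,interpolation=cv2.INTER_CUBIC))
```

```text
6.8 [594.33464646 264.78969816 156.52004098] [-3.14123283e+00 -3.20809388e-04  2.67685084e+00] [ 0.46581481  0.30990296 -1.79448738] 0.63444335064556
in hand (small/large): [[1.67, 0.9, 12.99], [1.54, 0.81, 27.59]]
146 48 [-2.3  1.6  8. ] [-2.9 -0.8  8.6] [10.8 18.8  3.8]
150 75 [0.6 1.7 5. ] [-0.3 -0.8  5. ] [11.3 16.2  2.9]
153 150 [ 3.6 -0.7  1.9] [ 1.4 -1.   2. ] [11.  13.3  2.9]
156 85 [ 3.2 -1.  -0.4] [ 2.  -1.  -0.5] [8.4 9.9 2. ]
158 96 [ 1.9 -0.6 -2.4] [ 1.7 -0.7 -2.2] [8.1 7.2 1.5]
159.5 46 [ 1.7 -1.4 -3.4] [ 1.7 -1.2 -3.6] [6.5 6.1 1.3]
```

View pics/w5.png

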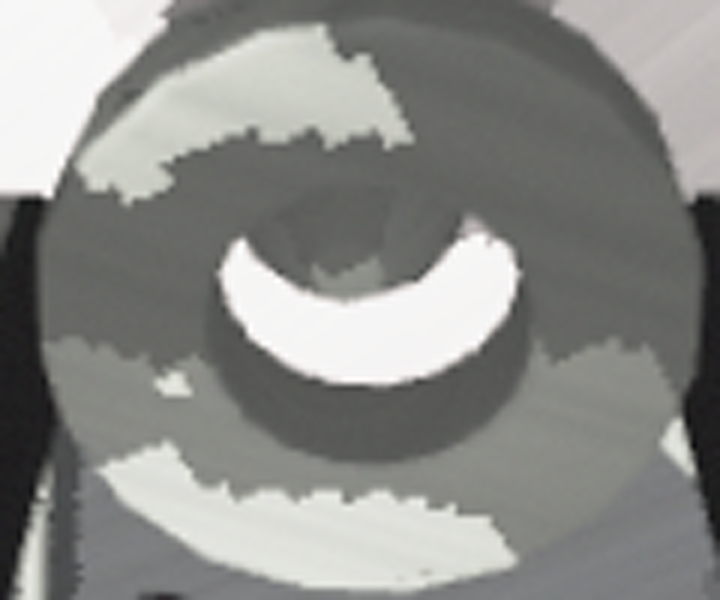

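Spindle tip at crop (345,240) is left of the bore centre (370,325): depth says it is 1.85 mm off along tool −y and fine in x. I'll shift, go a little lower and measure again.

move_arm([
  {"tx": 0.01,"ty": -0.18,"tz": 0,"rx": 0,"ry": 0,"rz": 0,"gripper": -0.2},
  {"tx": 0,"ty": 0,"tz": 0,"rx": 0,"ry": 0,"rz": 0,"gripper": -0.2},
  {"tx": 0,"ty": 0,"tz": 0.3,"rx": 0,"ry": 0,"rz": 0,"gripper": -0.2},
  {"tx": 0,"ty": 0,"tz": 0.3,"rx": 0,"ry": 0,"rz": 0,"gripper": -0.2},
  {"tx": 0,"ty": 0,"tz": 0,"rx": 0,"ry": 0,"rz": 0,"gripper": -0.2},
  {"tx": 0,"ty": 0,"tz": 0,"rx": 0,"ry": 0,"rz": 0,"gripper": -0.2},
], squeeze=25)

```text
clock: 7.45
eef_pos: [593.5, 263.2, 150.6]
tcp_rot: [-3.141, -0.0, 2.677]
contact_force: [1.5, -0.0, -1.5]
opening: 0.633
```

```bash
cat >> h.py <<'E'
def fit_spindle(save,ztip=160.,zt=-12.4):
    "cone axis in tool xy seen in the bore, against the bore's centre"
    T,s=pose(); p,d=r.grab_frame('wrist'); np.savez(save,p=p,d=d,T=T); print(s['clock'],s['eef_pos'].round(2),s['tcp_rot'].round(4),'F',s['contact_force'].round(2),s['opening'].__round__(3))
    i=inhand(p,d,zt)[0]; A=wcloud(d,np.eye(4)); W=wcloud(d,T)[...,2]
    m=(np.hypot(A[...,0]-i[0],A[...,1]-i[1])<11.5)&(W>ztip-13)&(W<ztip+3)
    X=A[m]; ti=np.percentile(X[:,2],1); print('n',len(X),'tip z world',round(T[2,3]-ti,1))
    # side of taper: r = 3 + 8.5*(depth below tip)/15 ; tip face dropped
    def res(q):
        rr=np.hypot(X[:,0]-q[0],X[:,1]-q[1]); h=X[:,2]-q[2]
        side=rr-(3+8.5/15*h); cap=h
        return np.where(rr<3,cap,side*.87)
    f=least_squares(res,[i[0],i[1],ti],loss='soft_l1',f_scale=.5); print('axis',f.x.round(2),'rms',np.sqrt(np.mean(f.fun**2)).round(2),'=> move tool cm',((f.x[:2]-i[:2])/10).round(3))
    return p,d,T
E
python3 - <<'E'
from h import *
fit_spindle('w6')
print(wpx([1.6,.8,-9],np.eye(4)))
E
```

```text
7.45 [593.49 263.24 150.59] [-3.1413e+00 -2.0000e-04  2.6768e+00] F [ 1.45 -0.04 -1.54] 0.633
in hand (small/large): [[1.7, 0.89, 12.96], [1.53, 0.83, 27.55]]
n 721 tip z world 160.4
axis [ 1.06  0.84 -8.75] rms 0.47 => move tool cm [-0.064 -0.005]
(np.float64(316.9129020783702), np.float64(266.22056856093644))
```

move_arm([
  {"tx": -0.05,"ty": 0,"tz": 0,"rx": 0,"ry": 0,"rz": 0,"gripper": -0.2},
  {"tx": 0,"ty": 0,"tz": 0.2,"rx": 0,"ry": 0,"rz": 0,"gripper": -0.2},
  {"tx": 0,"ty": 0,"tz": 0.2,"rx": 0,"ry": 0,"rz": 0,"gripper": -0.2},
  {"tx": 0,"ty": 0,"tz": 0.1,"rx": 0,"ry": 0,"rz": 0,"gripper": -0.2},
  {"tx": 0,"ty": 0,"tz": 0,"rx": 0,"ry": 0,"rz": 0,"gripper": -0.2},
  {"tx": 0,"ty": 0,"tz": 0,"rx": 0,"ry": 0,"rz": 0,"gripper": -0.2},
], squeeze=25)

```text
clock: 8.1
eef_pos: [594.0, 263.1, 145.7]
tcp_rot: [-3.142, -0.0, 2.677]
contact_force: [-0.7, -0.0, -2.5]
opening: 0.629
```

Run:
```python
from h import *
fit_spindle('w7')
```

```text
8.1 [594.01 263.06 145.75] [-3.1416e+00 -1.0000e-04  2.6768e+00] F [-0.67 -0.04 -2.5 ] 0.629
in hand (small/large): [[1.7, 0.89, 12.95], [1.54, 0.82, 27.58]]
n 875 tip z world 160.2
axis [  1.56   0.81 -13.61] rms 0.45 => move tool cm [-0.013 -0.008]
```

move_arm([
  {"tx": -0.01,"ty": -0.01,"tz": 0.2,"rx": 0,"ry": 0,"rz": 0,"gripper": -0.2},
  {"tx": 0,"ty": 0,"tz": 0.3,"rx": 0,"ry": 0,"rz": 0,"gripper": -0.2},
  {"tx": 0,"ty": 0,"tz": 0.3,"rx": 0,"ry": 0,"rz": 0,"gripper": -0.2},
  {"tx": 0,"ty": 0,"tz": 0.3,"rx": 0,"ry": 0,"rz": 0,"gripper": -0.2},
  {"tx": 0,"ty": 0,"tz": 0.3,"rx": 0,"ry": 0,"rz": 0,"gripper": -0.2},
  {"tx": 0,"ty": 0,"tz": 0,"rx": 0,"ry": 0,"rz": 0,"gripper": -0.2},
], squeeze=25)

```text
clock: 8.75
eef_pos: [593.7, 262.8, 131.1]
tcp_rot: [-3.141, -0.001, 2.677]
contact_force: [-0.8, 0.2, -2.4]
opening: 0.634
```

move_arm([
  {"tx": 0,"ty": 0,"tz": 0.4,"rx": 0,"ry": 0,"rz": 0,"gripper": -0.2},
  {"tx": 0,"ty": 0,"tz": 0.4,"rx": 0,"ry": 0,"rz": 0,"gripper": -0.2},
  {"tx": 0,"ty": 0,"tz": 0.4,"rx": 0,"ry": 0,"rz": 0,"gripper": -0.2},
  {"tx": 0,"ty": 0,"tz": 0.4,"rx": 0,"ry": 0,"rz": 0,"gripper": -0.2},
  {"tx": 0,"ty": 0,"tz": 0.3,"rx": 0,"ry": 0,"rz": 0,"gripper": -0.2},
  {"tx": 0,"ty": 0,"tz": 0.3,"rx": 0,"ry": 0,"rz": 0,"gripper": -0.2},
  {"tx": 0,"ty": 0,"tz": 0.2,"rx": 0,"ry": 0,"rz": 0,"gripper": -0.2},
  {"tx": 0,"ty": 0,"tz": 0,"rx": 0,"ry": 0,"rz": 0,"gripper": -0.2},
], squeeze=25)

```text
clock: 9.55
eef_pos: [593.9, 262.9, 107.5]
tcp_rot: [-3.141, -0.0, 2.677]
contact_force: [0.7, 0.1, -1.5]
opening: 0.633
```

Run:
```python
from h import *
T,s=pose(); p,d=r.grab_frame('wrist'); inhand(p,d); W=wcloud(d,T)
A=wcloud(d,np.eye(4)); m=(np.hypot(A[...,0]-1.6,A[...,1]-.8)<12)&(A[...,2]<-30)
print('tip z',np.percentile(W[...,2][m],99) if m.any() else None)
rg=(np.hypot(W[...,0]-599,W[...,1]-258)<53)&(abs(W[...,2]-100)<14)&(np.hypot(A[...,0],A[...,1])>32)&(p.min(-1)>190); rep('pan',W[rg])
```

```text
in hand (small/large): [[-12592.55, -10314.83, 16291.96], [1.37, 0.99, 26.77]]
tip z 201.2752828196917
pan 6637 [589.6 245.  104.5] [598.8 244.  104.3] [105.5  74.4   4.3]
```

move_arm([
  {"tx": 0,"ty": 0,"tz": 0.15,"rx": 0,"ry": 0,"rz": 0,"gripper": -0.2},
  {"tx": 0,"ty": 0,"tz": 0.2,"rx": 0,"ry": 0,"rz": 0,"gripper": -0.2},
  {"tx": 0,"ty": 0,"tz": 0.2,"rx": 0,"ry": 0,"rz": 0,"gripper": -0.2},
  {"tx": 0,"ty": 0,"tz": 0.2,"rx": 0,"ry": 0,"rz": 0,"gripper": -0.2},
  {"tx": 0,"ty": 0,"tz": 0.2,"rx": 0,"ry": 0,"rz": 0,"gripper": -0.2},
  {"tx": 0,"ty": 0,"tz": 0.2,"rx": 0,"ry": 0,"rz": 0,"gripper": -0.2},
  {"tx": 0,"ty": 0,"tz": 0,"rx": 0,"ry": 0,"rz": 0,"gripper": -0.2},
  {"tx": 0,"ty": 0,"tz": 0,"rx": 0,"ry": 0,"rz": 0,"gripper": -0.2},
], squeeze=25)

```text
clock: 10.4
eef_pos: [594.1, 262.9, 96.3]
tcp_rot: [-3.142, -0.0, 2.677]
contact_force: [1.1, -0.0, -0.3]
opening: 0.631
```

move_arm([
  {"tx": 0,"ty": 0,"tz": 0,"rx": 0,"ry": 0,"rz": 0,"gripper": 0.35},
  {"tx": 0,"ty": 0,"tz": 0,"rx": 0,"ry": 0,"rz": 0,"gripper": 0.5},
  {"tx": 0,"ty": 0,"tz": 0,"rx": 0,"ry": 0,"rz": 0,"gripper": 0.7},
  {"tx": 0,"ty": 0,"tz": 0,"rx": 0,"ry": 0,"rz": 0,"gripper": 0.9},
  {"tx": 0,"ty": 0,"tz": 0,"rx": 0,"ry": 0,"rz": 0,"gripper": 0.9},
  {"tx": 0,"ty": 0,"tz": 0,"rx": 0,"ry": 0,"rz": 0,"gripper": 0.9},
  {"tx": 0,"ty": 0,"tz": 0,"rx": 0,"ry": 0,"rz": 0,"gripper": 0.9},
  {"tx": 0,"ty": 0,"tz": 0,"rx": 0,"ry": 0,"rz": 0,"gripper": 0.9},
], squeeze=25)

```text
clock: 11.2
eef_pos: [594.1, 262.9, 96.3]
tcp_rot: [-3.142, -0.0, 2.677]
contact_force: [-0.7, 0.7, -0.8]
opening: 0.954
```

Run:
```python
from h import *
T,s=pose(); p,d=r.grab_frame('wrist'); np.savez('w8',p=p,d=d,T=T); W=wcloud(d,T)
print(s['eef_pos'],s['contact_force'],s['opening'])
o=np.hypot(W[...,0]-594,W[...,1]-263)
rep('pan',W[(np.hypot(W[...,0]-599,W[...,1]-258)<53)&(abs(W[...,2]-95)<12)&(o>36)&(p.min(-1)>190)])
k=(o<26)&(o>15)&(abs(W[...,2]-107)<10); X=W[k]; rep('ring top',X); print(np.linalg.lstsq(np.c_[X[:,:2],np.ones(len(X))],X[:,2],rcond=None)[0])
goto(595,-136,150)
for n in('scene','top'):
    pp,dd=r.grab_frame(n); C=cloud(n,dd)
    q=C[(np.hypot(C[...,0]-599,C[...,1]-258)<110)&(pp[...,0].astype(int)-pp[...,2]>80)&(C[...,2]>50)]; rep('brass',q)
    u=C[(np.hypot(C[...,0]-599,C[...,1]-258)<53)&(abs(C[...,2]-95)<8)&(pp.min(-1)>170)]; rep('pan '+n,u)
    # pointer: grey strip between pan rim and fork
    e=np.array([np.cos(.33),np.sin(.33)]); dx=C[...,0]-599; dy=C[...,1]-258; al=dx*e[0]+dy*e[1]; la=-dx*e[1]+dy*e[0]
    rep('pointer '+n,C[(al>62)&(al<92)&(abs(la)<8)&(C[...,2]>60)&(C[...,2]<115)])
```

```text
[594.0595584  262.89498318  96.26828114] [-0.69892761  0.70226783 -0.7814507 ] 0.9541638084857953
pan 6402 [596.7 242.7  92.5] [599.  245.   92.8] [105.8  79.4   4.6]
ring top 3904 [587.4 266.1 106.5] [593.7 263.  106.5] [51.3 51.6  4.1]
[-8.41661598e-04  9.80541340e-04  1.06782081e+02]
move cm [-17.964 -35.614  -5.372]
brass 54 [691.1 297.5  77.5] [641.6 269.4 103.6] [116.5 109.7  86.2]
pan scene 386 [622.1 238.8  93.1] [607.  243.9  96.1] [89.2 77.3 13.5]
pointer scene 32 [674.9 280.   88.5] [673.8 279.4  88.4] [25.9 12.8  9.5]
brass 40 [690.9 293.5  79.4] [690.3 290.1  75.5] [16.7 25.7 21.8]
pan top 620 [605.  240.9  92.9] [599.7 244.6  93.1] [103.9  78.1   8.6]
pointer top 33 [672.9 278.9  87.7] [673.2 283.4  78.9] [28.4 22.2 26.2]
```

First ring lies level and the pan has sunk 12 mm (105 → 92.5–93). Next I'll lift and go to the ring near (474, 5.5).

Run:
```python
from h import *
goto(473,6,150)
```

```text
move cm [ -0.696 -28.391  -5.373]
```

move_arm([
  {"tx": 0,"ty": 0,"tz": -1,"rx": 0,"ry": 0,"rz": 0,"gripper": 1},
  {"tx": 0,"ty": 0,"tz": -3,"rx": 0,"ry": 0,"rz": 0,"gripper": 1},
  {"tx": 0,"ty": 0,"tz": -4,"rx": 0,"ry": 0,"rz": 0,"gripper": 1},
  {"tx": 0,"ty": 0,"tz": -3,"rx": 0,"ry": 0,"rz": 0,"gripper": 1},
], squeeze=25)

```text
clock: 11.75
eef_pos: [594.6, 263.1, 209.3]
tcp_rot: [3.14, 0.001, 2.677]
contact_force: [0.4, -0.1, 0.4]
opening: 1.002
```

move_arm([
  {"tx": -0.1,"ty": -3.55,"tz": 0,"rx": 0,"ry": 0,"rz": 0,"gripper": 1},
  {"tx": -0.1,"ty": -3.55,"tz": 0,"rx": 0,"ry": 0,"rz": 0,"gripper": 1},
  {"tx": -0.1,"ty": -3.55,"tz": 0,"rx": 0,"ry": 0,"rz": 0,"gripper": 1},
  {"tx": -0.1,"ty": -3.55,"tz": 1.2,"rx": 0,"ry": 0,"rz": 0,"gripper": 1},
  {"tx": -0.1,"ty": -3.55,"tz": 1.2,"rx": 0,"ry": 0,"rz": 0,"gripper": 1},
  {"tx": -0.1,"ty": -3.55,"tz": 1.2,"rx": 0,"ry": 0,"rz": 0,"gripper": 1},
  {"tx": -0.1,"ty": -3.55,"tz": 1.2,"rx": 0,"ry": 0,"rz": 0,"gripper": 1},
  {"tx": 0,"ty": -3.55,"tz": 1.2,"rx": 0,"ry": 0,"rz": 0,"gripper": 1},
  {"tx": 0,"ty": 0,"tz": 0,"rx": 0,"ry": 0,"rz": 0,"gripper": 1},
  {"tx": 0,"ty": 0,"tz": 0,"rx": 0,"ry": 0,"rz": 0,"gripper": 1},
], squeeze=25)

```text
clock: 12.75
eef_pos: [473.3, 5.4, 146.9]
tcp_rot: [3.141, 0.001, 2.675]
contact_force: [0.5, -0.5, 0.8]
opening: 0.997
```

Run:
```python
from h import *
o,T,p,d=ringfit(473,6,save='w9'); c=o[-1]; goto(c[0],c[1],-0.5)
P=wcloud(d,T); rep('px',P[(np.hypot(P[...,0]-473,P[...,1]-6)<36)&(abs(P[...,2]-14)<4)])
```

```text
clock 12.75 tcp [473.28   5.43 146.93] yaw 2.675 F [ 0.54 -0.49  0.81] op 0.997
fits [[454.6, 21.8, 0.9], [473.1, 6.3, 23.5]] npx 1583 z 13.403361768871662
move cm [ 0.109 -0.023 14.764]
px 2116 [472.4   7.1  13.3] [473.2   6.9  12.9] [55.5 54.9  5.9]
```

move_arm([
  {"tx": 0.03,"ty": -0.08,"tz": 4,"rx": 0,"ry": 0,"rz": 0,"gripper": 1},
  {"tx": 0,"ty": 0,"tz": 4,"rx": 0,"ry": 0,"rz": 0,"gripper": 1},
  {"tx": 0,"ty": 0,"tz": 3.4,"rx": 0,"ry": 0,"rz": 0,"gripper": 1},
  {"tx": 0,"ty": 0,"tz": 2.0,"rx": 0,"ry": 0,"rz": 0,"gripper": 1},
  {"tx": 0,"ty": 0,"tz": 1.2,"rx": 0,"ry": 0,"rz": 0,"gripper": 1},
  {"tx": 0,"ty": 0,"tz": 0,"rx": 0,"ry": 0,"rz": 0,"gripper": 0.5},
  {"tx": 0,"ty": 0,"tz": 0,"rx": 0,"ry": 0,"rz": 0,"gripper": -0.2},
  {"tx": 0,"ty": 0,"tz": 0,"rx": 0,"ry": 0,"rz": 0,"gripper": -0.2},
  {"tx": 0,"ty": 0,"tz": 0,"rx": 0,"ry": 0,"rz": 0,"gripper": -0.2},
  {"tx": 0,"ty": 0,"tz": 0,"rx": 0,"ry": 0,"rz": 0,"gripper": -0.2},
  {"tx": 0,"ty": 0,"tz": 0,"rx": 0,"ry": 0,"rz": 0,"gripper": -0.2},
], squeeze=25)

```text
clock: 13.9
eef_pos: [473.5, 5.5, 1.5]
tcp_rot: [3.14, 0.002, 2.677]
contact_force: [-2.2, 3.6, 9.2]
opening: 0.645
```

move_arm([
  {"tx": 0,"ty": 0,"tz": -0.5,"rx": 0,"ry": 0,"rz": 0,"gripper": -0.2},
  {"tx": 0,"ty": 0,"tz": -2.5,"rx": 0,"ry": 0,"rz": 0,"gripper": -0.2},
  {"tx": 0,"ty": 0,"tz": -5,"rx": 0,"ry": 0,"rz": 0,"gripper": -0.2},
  {"tx": 0,"ty": 0,"tz": -5,"rx": 0,"ry": 0,"rz": 0,"gripper": -0.2},
  {"tx": 0,"ty": 0,"tz": -5,"rx": 0,"ry": 0,"rz": 0,"gripper": -0.2},
  {"tx": 0,"ty": 0,"tz": 0,"rx": 0,"ry": 0,"rz": 0,"gripper": -0.2},
  {"tx": 0,"ty": 0,"tz": 0,"rx": 0,"ry": 0,"rz": 0,"gripper": -0.2},
], squeeze=25)

```text
clock: 14.6
eef_pos: [473.0, 5.2, 181.6]
tcp_rot: [3.14, 0.003, 2.677]
contact_force: [-1.1, 0.2, -2.5]
opening: 0.644
```

Run:
```python
from h import *
T,s=pose(); p,d=r.grab_frame('wrist'); np.savez('w10',p=p,d=d,T=T); print(s['clock'],s['eef_pos'],s['contact_force'],s['opening'])
P=wcloud(d,np.eye(4)); o=np.hypot(P[...,0]-1.6,P[...,1]-.8); a=P[(o<25)&(o>14)&(abs(P[...,2]+12)<8)]; rep('top',a)
c=np.linalg.lstsq(np.c_[a[:,:2],np.ones(len(a))],a[:,2],rcond=None)[0]; print('plane',c.round(4))
i=inhand(p,d,np.median(a[:,2]))[0]
# wanted TCP: last time ring (1.62,.86) in hand with TCP (593.9,262.95)
R=T[:3,:3]; off=R@np.array([1.67-i[0],.89-i[1],0]); goto(593.9+off[0],262.95+off[1],172)
```

```text
14.6 [472.95542983   5.24206315 181.58050121] [-1.09454222  0.20707263 -2.53422072] 0.6444710572068022
top 5057 [  2.9   0.8 -11.6] [ 1.7  0.8 -9. ] [49.8 49.8  9.9]
plane [-1.63000e-02  6.00000e-04 -1.15127e+01]
in hand (small/large): [[1.26, 0.86, 12.92], [1.1, 0.81, 27.62]]
move cm [ 0.681 28.515  0.801]
```

move_arm([
  {"tx": 0.09,"ty": 3.56,"tz": 0,"rx": 0,"ry": 0,"rz": 0,"gripper": -0.2},
  {"tx": 0.09,"ty": 3.56,"tz": 0,"rx": 0,"ry": 0,"rz": 0,"gripper": -0.2},
  {"tx": 0.09,"ty": 3.56,"tz": 0,"rx": 0,"ry": 0,"rz": 0,"gripper": -0.2},
  {"tx": 0.09,"ty": 3.56,"tz": 0,"rx": 0,"ry": 0,"rz": 0,"gripper": -0.2},
  {"tx": 0.08,"ty": 3.56,"tz": 0,"rx": 0,"ry": 0,"rz": 0,"gripper": -0.2},
  {"tx": 0.08,"ty": 3.56,"tz": 0,"rx": 0,"ry": 0,"rz": 0,"gripper": -0.2},
  {"tx": 0.08,"ty": 3.56,"tz": 0,"rx": 0,"ry": 0,"rz": 0,"gripper": -0.2},
  {"tx": 0.08,"ty": 3.56,"tz": 0,"rx": 0,"ry": 0,"rz": 0,"gripper": -0.2},
  {"tx": 0,"ty": 0,"tz": 0,"rx": 0,"ry": 0,"rz": 0,"gripper": -0.2},
  {"tx": 0,"ty": 0,"tz": 1.6,"rx": 0,"ry": 0,"rz": 0,"gripper": -0.2},
  {"tx": 0,"ty": 0,"tz": 0,"rx": 0,"ry": 0,"rz": 0,"gripper": -0.2},
  {"tx": 0,"ty": 0,"tz": 0,"rx": 0,"ry": 0,"rz": 0,"gripper": -0.2},
], squeeze=25)

```text
clock: 15.85
eef_pos: [592.6, 261.4, 162.3]
tcp_rot: [-3.139, -0.002, 2.676]
contact_force: [-0.2, -0.5, -0.9]
opening: 0.645
```

Run:
```python
from h import *
T,s=pose(); R=T[:3,:3]; off=R@np.array([.41,.03,0]); goto(593.9+off[0],262.95+off[1],143.5)
```

```text
move cm [-0.016  0.205  1.882]
```

move_arm([
  {"tx": 0,"ty": 0.05,"tz": 0.6,"rx": 0,"ry": 0,"rz": 0,"gripper": -0.2},
  {"tx": 0,"ty": 0,"tz": 0.6,"rx": 0,"ry": 0,"rz": 0,"gripper": -0.2},
  {"tx": 0,"ty": 0,"tz": 0.6,"rx": 0,"ry": 0,"rz": 0,"gripper": -0.2},
  {"tx": 0,"ty": 0,"tz": 0,"rx": 0,"ry": 0,"rz": 0,"gripper": -0.2},
  {"tx": 0,"ty": 0,"tz": 0,"rx": 0,"ry": 0,"rz": 0,"gripper": -0.2},
  {"tx": 0,"ty": 0,"tz": 0,"rx": 0,"ry": 0,"rz": 0,"gripper": -0.2},
], squeeze=25)

```text
clock: 16.45
eef_pos: [594.4, 263.5, 146.5]
tcp_rot: [3.141, 0.0, 2.677]
contact_force: [-0.3, 0.1, -2.1]
opening: 0.65
```

Run:
```python
from h import *
fit_spindle('w11',ztip=147.5,zt=-11.5)
T,s=pose(); R=T[:3,:3]; off=R@np.array([.41,.03,0]); goto(593.9+off[0],262.95+off[1],143.5)
```

```text
16.45 [594.38 263.47 146.53] [3.1413e+00 3.0000e-04 2.6768e+00] F [-0.28  0.07 -2.12] 0.65
in hand (small/large): [[1.22, 0.86, 12.92], [1.02, 0.83, 27.72]]
n 396 tip z world 148.4
axis [ 1.75  0.24 -0.83] rms 0.46 => move tool cm [ 0.053 -0.062]
move cm [ 0.061 -0.071  0.311]
```

Image and arm readings agree (+0.06, −0.07 cm). I'll correct and go lower.

move_arm([
  {"tx": 0.06,"ty": -0.07,"tz": 0.2,"rx": 0,"ry": 0,"rz": 0,"gripper": -0.2},
  {"tx": 0,"ty": 0,"tz": 0.3,"rx": 0,"ry": 0,"rz": 0,"gripper": -0.2},
  {"tx": 0,"ty": 0,"tz": 0.3,"rx": 0,"ry": 0,"rz": 0,"gripper": -0.2},
  {"tx": 0,"ty": 0,"tz": 0.3,"rx": 0,"ry": 0,"rz": 0,"gripper": -0.2},
  {"tx": 0,"ty": 0,"tz": 0,"rx": 0,"ry": 0,"rz": 0,"gripper": -0.2},
  {"tx": 0,"ty": 0,"tz": 0,"rx": 0,"ry": 0,"rz": 0,"gripper": -0.2},
], squeeze=25)

```text
clock: 17.1
eef_pos: [593.3, 263.0, 135.1]
tcp_rot: [-3.141, -0.0, 2.677]
contact_force: [-0.0, 0.0, -2.0]
opening: 0.641
```

Run:
```python
from h import *
fit_spindle('w12',ztip=147.5,zt=-11.5)
T,s=pose(); R=T[:3,:3]; off=R@np.array([.43,.03,0]); goto(593.9+off[0],262.95+off[1],143.5)
```

```text
17.1 [593.31 263.02 135.11] [-3.1414e+00 -2.0000e-04  2.6768e+00] F [-0.03  0.03 -2.04] 0.641
in hand (small/large): [[1.22, 0.89, 12.92], [1.04, 0.81, 27.74]]
n 868 tip z world 148.2
axis [  0.92   1.17 -12.2 ] rms 0.44 => move tool cm [-0.03   0.028]
move cm [-0.007  0.015 -0.821]
```

move_arm([
  {"tx": -0.02,"ty": 0.02,"tz": 0.1,"rx": 0,"ry": 0,"rz": 0,"gripper": -0.2},
  {"tx": 0,"ty": 0,"tz": 0.2,"rx": 0,"ry": 0,"rz": 0,"gripper": -0.2},
  {"tx": 0,"ty": 0,"tz": 0.2,"rx": 0,"ry": 0,"rz": 0,"gripper": -0.2},
  {"tx": 0,"ty": 0,"tz": 0.3,"rx": 0,"ry": 0,"rz": 0,"gripper": -0.2},
  {"tx": 0,"ty": 0,"tz": 0.3,"rx": 0,"ry": 0,"rz": 0,"gripper": -0.2},
  {"tx": 0,"ty": 0,"tz": 0.3,"rx": 0,"ry": 0,"rz": 0,"gripper": -0.2},
  {"tx": 0,"ty": 0,"tz": 0,"rx": 0,"ry": 0,"rz": 0,"gripper": -0.2},
], squeeze=25)

```text
clock: 17.85
eef_pos: [593.3, 263.0, 120.6]
tcp_rot: [-3.141, -0.001, 2.677]
contact_force: [-0.4, -0.1, -2.5]
opening: 0.646
```

move_arm([
  {"tx": 0,"ty": 0,"tz": 0.3,"rx": 0,"ry": 0,"rz": 0,"gripper": -0.2},
  {"tx": 0,"ty": 0,"tz": 0.3,"rx": 0,"ry": 0,"rz": 0,"gripper": -0.2},
  {"tx": 0,"ty": 0,"tz": 0.3,"rx": 0,"ry": 0,"rz": 0,"gripper": -0.2},
  {"tx": 0,"ty": 0,"tz": 0.2,"rx": 0,"ry": 0,"rz": 0,"gripper": -0.2},
  {"tx": 0,"ty": 0,"tz": 0.2,"rx": 0,"ry": 0,"rz": 0,"gripper": -0.2},
  {"tx": 0,"ty": 0,"tz": 0.2,"rx": 0,"ry": 0,"rz": 0,"gripper": -0.2},
  {"tx": 0,"ty": 0,"tz": 0.2,"rx": 0,"ry": 0,"rz": 0,"gripper": -0.2},
  {"tx": 0,"ty": 0,"tz": 0.2,"rx": 0,"ry": 0,"rz": 0,"gripper": -0.2},
  {"tx": 0,"ty": 0,"tz": 0,"rx": 0,"ry": 0,"rz": 0,"gripper": -0.2},
  {"tx": 0,"ty": 0,"tz": 0,"rx": 0,"ry": 0,"rz": 0,"gripper": -0.2},
], squeeze=25)

```text
clock: 18.85
eef_pos: [593.6, 263.1, 102.3]
tcp_rot: [-3.142, -0.0, 2.677]
contact_force: [0.3, -0.3, -1.8]
opening: 0.646
```

Run:
```python
from h import *
T,s=pose(); p,d=r.grab_frame('wrist'); W=wcloud(d,T); A=wcloud(d,np.eye(4))
rep('pan',W[(np.hypot(W[...,0]-599,W[...,1]-258)<53)&(abs(W[...,2]-88)<12)&(np.hypot(A[...,0],A[...,1])>36)&(p.min(-1)>190)])
```

```text
pan 4980 [586.3 244.1  86. ] [599.  257.3  86. ] [105.9  99.6   4.7]
```

move_arm([
  {"tx": 0,"ty": 0,"tz": 0.2,"rx": 0,"ry": 0,"rz": 0,"gripper": -0.2},
  {"tx": 0,"ty": 0,"tz": 0.2,"rx": 0,"ry": 0,"rz": 0,"gripper": -0.2},
  {"tx": 0,"ty": 0,"tz": 0.12,"rx": 0,"ry": 0,"rz": 0,"gripper": -0.2},
  {"tx": 0,"ty": 0,"tz": 0,"rx": 0,"ry": 0,"rz": 0,"gripper": -0.2},
  {"tx": 0,"ty": 0,"tz": 0,"rx": 0,"ry": 0,"rz": 0,"gripper": 0.35},
  {"tx": 0,"ty": 0,"tz": 0,"rx": 0,"ry": 0,"rz": 0,"gripper": 0.5},
  {"tx": 0,"ty": 0,"tz": 0,"rx": 0,"ry": 0,"rz": 0,"gripper": 0.7},
  {"tx": 0,"ty": 0,"tz": 0,"rx": 0,"ry": 0,"rz": 0,"gripper": 0.9},
  {"tx": 0,"ty": 0,"tz": 0,"rx": 0,"ry": 0,"rz": 0,"gripper": 0.9},
  {"tx": 0,"ty": 0,"tz": 0,"rx": 0,"ry": 0,"rz": 0,"gripper": 0.9},
  {"tx": 0,"ty": 0,"tz": 0,"rx": 0,"ry": 0,"rz": 0,"gripper": 0.9},
  {"tx": 0,"ty": 0,"tz": 0,"rx": 0,"ry": 0,"rz": 0,"gripper": 0.9},
], squeeze=25)

```text
clock: 20.1
eef_pos: [593.6, 263.1, 97.1]
tcp_rot: [3.142, 0.0, 2.677]
contact_force: [-0.8, -0.2, 0.5]
opening: 0.952
```

move_arm([
  {"tx": 0,"ty": 0,"tz": -0.5,"rx": 0,"ry": 0,"rz": 0,"gripper": 1},
  {"tx": 0,"ty": 0,"tz": -2,"rx": 0,"ry": 0,"rz": 0,"gripper": 1},
  {"tx": 0,"ty": 0,"tz": -4,"rx": 0,"ry": 0,"rz": 0,"gripper": 1},
  {"tx": 0,"ty": 0,"tz": -4,"rx": 0,"ry": 0,"rz": 0,"gripper": 1},
  {"tx": 0,"ty": -3,"tz": -1,"rx": 0,"ry": 0,"rz": 0,"gripper": 1},
  {"tx": 0,"ty": -3,"tz": 0,"rx": 0,"ry": 0,"rz": 0,"gripper": 1},
  {"tx": 0,"ty": -3,"tz": 0,"rx": 0,"ry": 0,"rz": 0,"gripper": 1},
  {"tx": 0,"ty": -3,"tz": 0,"rx": 0,"ry": 0,"rz": 0,"gripper": 1},
  {"tx": 0,"ty": -3,"tz": 0,"rx": 0,"ry": 0,"rz": 0,"gripper": 1},
  {"tx": 0,"ty": 0,"tz": 0,"rx": 0,"ry": 0,"rz": 0,"gripper": 1},
], squeeze=25)

```text
clock: 21.1
eef_pos: [524.7, 126.6, 212.4]
tcp_rot: [-3.14, -0.0, 2.675]
contact_force: [0.0, 0.2, -0.5]
opening: 1.0
```

Run:
```python
from h import *
T,s=pose(); print(s['clock'],s['eef_pos'],s['contact_force'])
e=np.array([np.cos(.33),np.sin(.33)])
for n in('scene','top'):
    p,d=r.grab_frame(n); np.savez(n+'2',p=p,d=d); C=cloud(n,d)
    dx=C[...,0]-599; dy=C[...,1]-258; al=dx*e[0]+dy*e[1]; la=-dx*e[1]+dy*e[0]
    rep('pan '+n,C[(np.hypot(dx,dy)<53)&(np.hypot(C[...,0]-593.5,C[...,1]-263)>32)&(abs(C[...,2]-82)<8)])
    rep('ring top '+n,C[(np.hypot(C[...,0]-593.5,C[...,1]-263)<24)&(np.hypot(C[...,0]-593.5,C[...,1]-263)>15)&(abs(C[...,2]-109)<6)])
    b=(np.hypot(dx,dy)<115)&(p[...,0].astype(int)-p[...,2]>80)&(C[...,2]>50)&(al>75)
    print('brass',sorted(C[b][:,2].round(0).tolist()))
    q=(al>58)&(al<98)&(abs(la)<7)&(C[...,2]>55)&(C[...,2]<100)&~b
    print('pointer',C[q][:,2].round(0).tolist())
p=np.load('scene2.npz')['p'];u,v=map(int,px('scene',[693,290,74])); print(u,v)
cv2.imwrite('pics/end.png',cv2.resize(p[v-45:v+35,u-30:u+70,::-1],None,fx=7,fy=7,interpolation=cv2.INTER_CUBIC))
```

```text
21.1 [524.65841879 126.57165509 212.44955398] [ 0.03192711  0.18186587 -0.52636875]
pan scene 578 [612.6 261.6  80.5] [600.  258.   79.4] [104.  104.7  10.2]
ring top scene 117 [597.9 265.2 108.6] [593.4 263.3 108.1] [46.9 47.   7. ]
brass [62.0, 63.0, 64.0, 65.0, 66.0, 67.0, 69.0, 71.0, 72.0, 72.0, 72.0, 72.0, 73.0, 73.0, 76.0, 76.0, 76.0, 76.0, 76.0, 77.0, 77.0, 78.0, 78.0, 78.0, 78.0, 78.0, 79.0, 80.0, 80.0, 81.0, 81.0, 81.0, 81.0, 81.0, 81.0, 82.0, 82.0, 82.0, 82.0, 82.0, 83.0, 83.0, 83.0, 83.0, 84.0, 84.0, 84.0, 84.0, 84.0, 85.0, 85.0, 85.0, 85.0, 85.0, 85.0, 85.0, 85.0, 85.0, 85.0, 85.0, 85.0, 86.0, 86.0, 87.0, 92.0]
pointer [78.0, 76.0, 80.0, 76.0, 77.0, 78.0, 78.0, 77.0, 76.0, 77.0, 78.0, 76.0, 76.0, 74.0, 76.0, 79.0, 79.0, 75.0, 73.0, 77.0, 76.0, 78.0, 76.0, 72.0, 76.0, 75.0, 73.0, 75.0, 65.0, 64.0]
brass []
pointer []
386 308
```

View pics/end.png

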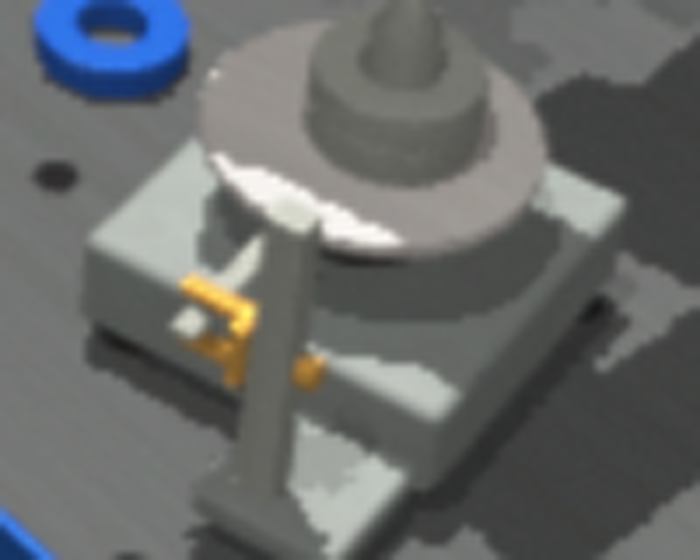

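The pointer tip (190,322) sits between the upper jaw (215,290) and lower jaw (215,350). Both rings lie level on the pan, and the arm is clear.

```bash
python3 -c "
from rig import r
print(r.sign_off())"
```

```text
the job is handed in; nothing more can be done
None
```

I threaded two rings onto the spindle one at a time, let go of each, and handed the job in. The pointer is at rest in the gap of the brass mark. Simulated time was about 21 s.

**Last checks**
- **Pan:** the upper face measures 80.5 mm, so it has sunk about 24.5 mm. It was down about 12 mm after the first ring.
- **Pointer:** it should be at about 74.5 mm by the pan height, against a gap I measured as roughly 64.5 to 79.5 mm. The scene picture shows it between the jaws. A third ring would have brought it below the gap.
- **Rings on the spindle:** the stack's top face is at 108.6 mm, which matches two flat rings. The tilt fit after the first ring was under 0.1°. I did not fit the second ring's tilt after letting go and judged it level from the picture and that height.
- **Other rings:** I did not touch the other two; they should still be flat on the bench.

**Weaker points**
- **Bench contact:** wrist forces stayed under about 3 N while threading, and readings reached about 9 N when closing on the second ring at the bench.
- **Top camera:** its last picture gave no pan, ring or pointer readings, probably because the arm blocked it, so the final check rests on the scene camera alone.
- **Refused moves:** three early moves were refused because their rows lacked some keys. They moved nothing and took no time.

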